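Flip the ratchet and nip up the glue clamp

TASK

The glued printed housing standing in the ratchet clamp has to be clamped, but the clamp's ratchet is still set to loosen. First flip the direction lever on top of the ratchet head fully over to its tighten side, then swing the handle anticlockwise well round towards its other end to feel that it free-wheels, and then work the handle clockwise (back and forth as often as needed) until the screw bears firmly on the housing, with the knob pushing back with about 7 newtons, and never forced much harder, or the housing cracks. Let go and leave the other things on the bench where they are.

Things in the scene. Friction and masses are not known exactly. Their poses are not given: they have to be found in the camera images.
- clamp: Grey ratchet clamp fixed to the bench; origin at bench level on the upright screw's axis, z up. Base x -52..108, y -60..60, 14 mm thick; column at x = 85 mm; arm over the base, top 146 mm. A grey housing, 56 x 46 mm, stands under the screw, top 79 to 81.5 mm up. Ratchet head: 150 to 181 mm up, egg-shaped, 72 mm wide, to 62 mm from the axis opposite to the bar; bar handle 18 mm wide, 160 to 172 mm up.
- shoe: Steel disc on the screw's foot, 28 mm across; origin at its underside's centre, at the start 82.5 mm up, at the screw's upper stop (no further loosening). Clockwise from above lowers it 10 mm a turn; the screw stays where left. After touching the housing the pressure grows by about 165 N per rad of screw; 70 to 280 N is firm, over 350 N cracks the housing.
- handle (a joint): Angle of the ratchet handle about the screw, rad, anticlockwise positive seen from above; 0: bar along the clamp's -x; stops at -0.95 and +0.95; starts -0.85 to -0.55. It clicks every 0.52 rad, so up to 0.52 rad of a driving stroke is lost before it bites. The handle stays at its height.
- lever (a joint): Direction lever, rad, about its own pivot, anticlockwise positive from above; at 0 its arm points at the screw's axis. Starts -0.45..-0.38 (tab left of the head, seen from knob to head): loosens. At its +0.45 stop (tab right): drives clockwise, free-wheels anticlockwise; only the last 0.09 rad counts; between, both ways run free. 7 N moves it, 11 N: stop. A heavy stroke may kick it back: reset it.
- lever_tip (a point): Top centre of the lever's upright tab: 8 x 8 mm, rising 20 mm above the head's top face (to 202 mm over the bench), at the end of the 34 mm arm. The flip carries it straight across the head, about 30 mm square to the bar, 2 to 5 mm past the screw's axis on the side away from the knob. Push it sideways with closed fingers.
- head_centre (a point): Centre of the ratchet head's top, on the screw's axis about which the handle turns, 182 mm over the bench. The lever's pivot lies 36 mm from it, opposite to the bar.
- knob_top (a point): Top centre of the black round upright knob at the handle's end: 22 mm diameter, 50 mm tall, top 224 mm over the bench, 125 mm from the screw's axis; spins freely, so it can be held as the handle swings. Forces at it, held still: running 0 to 1.5 N; bearing on the housing 0.042 N per N of pressure, so 3 to 11 N firm, over 14 N cracks it; while moving 3.2 N more. Free-wheeling: 1 to 2 N, clicks up to 7 N.
- spool: Bystander: a filament spool lying flat, 200 mm across, 60 mm high, origin at the centre of its underside; not to be moved.
- glue: Bystander: a white glue bottle, 44 mm across, 110 mm high, origin at its foot.
- scraper: Bystander: a spatula scraper lying flat, about 200 mm long along its x, origin under its middle.
- bracket: Bystander: a small grey printed angle bracket, 50 x 40 x 40 mm, on the bench to the left of the clamp's base; origin under its centre.
- driver: Bystander: a screwdriver 150 mm long lying along its x on the bench to the right of the clamp's base.
- tray: Bystander: an orange open tray, 100 x 160 x 50 mm, origin under its centre.
- gearwheel: Bystander: a white printed gear wheel lying flat, 58 mm across, 18 mm high, origin under its centre.

How it is judged:
By the outcome, as a careful person would: the job done as asked, in the order asked, and still so for the second after the job is handed in, with the robot touching nothing.
It also fails if it takes over 67 s, if anything falls off the work surface, if the arm or the gripper's body presses on something with over 40 N, if the wrist force passes 120 N, or if a joint passes its speed limit or range.

ROBOT

A 6-joint arm with a two-finger parallel gripper is mounted at the origin on the work surface. World frame = base frame: x ahead of the robot, y to its left, z up, the work surface at z = 0. Lengths are in mm, angles in rad, forces in N, time in s.
With the tool pointing down it reaches from about 225 to 725 mm from the base axis. Payload 3.1 kg.
Tool frame: the origin (TCP) lies at the very end of the fingers, on their centre line; the grasp point (between the pads) lies 19 mm behind it (arm.grip_point_offset is the distance from the TCP to the grasp point, in mm); z points along the fingers, y is the line along which they close (so a half turn about z gives the same grasp; the last joint's range is limited). The gripper opens to 85 mm and grips with 20 to 120 N. Pads are 22 mm wide; open, the fingers measure 114 mm over their backs; the gripper's body (76 mm by 85 mm) begins 54 mm behind the grasp point. The pads swing forward as they close: fully open they stand 13 mm farther back than shut.
Start: joints at [1.08, 0.048, 0.099, 1.622, 0, 1.443], TCP at [186.326, 490.816, 231.312] pointing down, gripper open.
Joint ranges: [-2.91, 2.91], [-0.99, 1.94], [-1.21, 1.42], [-2.12, 2.29], [-1.49, 1.47], [-3.14, 3.14]. Speed limits (rad/s): [2.79, 2.79, 3.14, 3.14, 3.14, 3.14].

INTERFACE

Orientations are given as a rotation vector (axis times angle).
In Python, from plant import arm gives the robot as it stands.
- The arm moves only by the tool carry_out, never from a script. Its argument "series" is a list of rows, each a list of 6 numbers: the shift along the world's x, y, z in units of 250 mm (1.0 is 250 mm), then the turn, a rotation vector about the world's x, y, z in units of 0.12 rad (1.0 is 0.12 rad). A call has 1 to 8 rows; each row shifts and turns the commanded pose from where the row before left it; what a row does not reach is not made up. A row lasts 1/8 s, in which the tool goes at most 62.5 mm and 10.7 degrees, less where a joint would pass 70% of its speed; a pose out of reach is approached as far as the arm can. A call with a number of a shift or a turn outside -1 to 1 is refused whole. A call with a gripper value outside its range is refused whole. "hand" is the closure, from 0 (fully open) to 1 (shut), set as the call begins (left out, the last holds). The fingers move at their own pace and stop on an object; "force" is the grip in N (left out, the last holds). Time passes only in rows, so rows that do not move let the fingers close. It gives the time, the measured TCP pose, the force, the opening and the grip force at its end, in the units of the state.
- arm.state(): the state, without advancing time (a new reading comes with each control period).
- arm.get_image(name): name is "scene" or "top"; returns the picture (384x512x3 uint8, blue, green, red); there is no depth.
- arm.get_calibration(name): a dict with "mtx" (3x3 intrinsics, pixels), "R" (3x3) and "t" (3): a world point X has camera coordinates R X + t. Camera axes: x right, y down, z forward; pixel columns grow to the right and rows downward; lengths in mm; the calibration is good to about 2 mm. A picture is of the moment at which its call begins. get_calibration takes no time and is no camera call.
- arm.hand_in(): hands the job in; it is judged then, once.
Trained networks look in the newest picture that a camera, given by its name, has taken for a name from the list of things; names that differ only in an ending like _2 or _b are one class to them, and where a whole thing is asked for, a point or a joint stands for the part that bears it (a point fixed in the world has none). Each returns a list of dicts, best first, with "conf" (0 to 1); they miss things now and then, are a little off and sometimes report something else, mostly with a low value. They report only what shows in the picture. A call takes as long as a camera call.
- arm.search_frame(camera, target): "box" ([centre column, centre row, width, height] in pixels, round what is visible of it).
- arm.outline_of(camera, target): "pixels" (384x512 bool, what is visible of it) and "box" ([centre column, centre row, width, height] in pixels, round what is visible of it).
The state is a dict: "clock": time; "joint_positions": joint angles; "dq": joint speeds; "tau": joint torques, N m; "position": TCP position; "tcp_rot": TCP orientation; "force": force on the tool from outside, world axes, zero at the start; "ft_torque": the same for the moment, N m; "finger_gap": finger opening in mm; "grasp_force": force on a finger pad.
Only numpy, scipy, OpenCV 4.12 (cv2) and the standard library are available. Lean on these libraries where they do the work, as an engineer would, in place of code of your own. Each camera call takes 0.05 s, during which the arm holds its last target. There are 200 camera calls.

## Working session

There is one attempt and no reset: what is moved stays moved. The work goes in short steps, Python scripts to look and compute and a tool call to move; the robot and the scene stay as the last step left them, time stands still between calls to the robot, and variables do not carry over. Pictures are saved under pics/ and viewed, at most 10 in all, crops included, and the job is handed in when it is done.

Besides the shell and the picture viewer there is one more tool, called after "Call:" by a JSON object that holds its "fn" and its "kwargs", one argument or row to a line. carry_out: Moves the arm, as the interface text tells. Its arguments: {"type":"object","properties":{"series":{"type":"array","items":{"type":"array","items":{"type":"number","minimum":-1,"maximum":1}}},"hand":{"type":"number"},"force":{"type":"number"}},"required":["series"]}

```bash
mkdir -p pics; cat > h.py <<'E'
import numpy as np, cv2
from plant import arm
def cal(n):
    c=arm.get_calibration(n); return [np.array(c[k],float) for k in ("mtx","R","t")]
def toworld(n,px,z):
    K,R,t=cal(n); t=t.ravel()
    d=R.T@np.linalg.inv(K)@np.array([px[0],px[1],1.]); o=-R.T@t
    return o+d*(z-o[2])/d[2]
def topix(n,X):
    K,R,t=cal(n); p=K@(R@np.array(X,float)+t.ravel()); return p[:2]/p[2]
E
python3 - <<'E'
from h import *
for n in ("scene","top"):
    cv2.imwrite(f"pics/{n}0.png",arm.get_image(n))
    K,R,t=cal(n); print(n,K[0,0],(-R.T@t.ravel()).round())
    for o,z in (("knob_top",224),("lever_tip",202),("head_centre",182),("clamp",0),("handle",170),("lever",190)):
        for d in arm.search_frame(n,o)[:2]:
            b=np.array(d["box"]); print(o,round(d["conf"],2),b.round(1),toworld(n,b[:2],z).round(1))
s=arm.state(); print(s["clock"],s["position"],s["tcp_rot"],s["force"])
E
```

```text
scene 391.75127528178933 [916. 748. 815.]
knob_top 0.21 [260.9 150.8  26.2  31.1] [464.6 -49.5 224. ]
lever_tip 0.59 [208.5 158.2  12.6   8.8] [ 594.2 -118.3  202. ]
head_centre 0.92 [234.  163.4  69.3  29.5] [531.3 -86.6 182. ]
clamp 0.95 [227.1 190.9  85.3  78.5] [ 512.4 -193.7    0. ]
handle 0.68 [231.4 162.7  71.9  29.2] [ 529.  -109.3  170. ]
lever 0.66 [209.9 160.2  14.9   6.5] [ 588.5 -124.   190. ]
top 394.90179340246397 [ 271.   28. 1534.]
lever_tip 0.57 [288.3 168.3   9.2  10.6] [ 585.6 -122.1  202. ]
head_centre 0.82 [281.  186.3  41.3  47.8] [525.8 -98.3 182. ]
clamp 0.63 [278.8 178.1  45.5  57.7] [ 593.1 -106.8    0. ]
lever 0.6 [290.5 169.6  11.    5.3] [ 583.9 -131.1  190. ]
0.7 [186.34200905 490.82288422 231.3479985 ] [5.66785186e-01 3.09002274e+00 8.51973080e-05] [-0.08814474  0.18907027  0.32846584]
```

```bash
python3 - <<'E'
import cv2,numpy as np
a=cv2.imread("pics/scene0.png")[100:250,150:330]; b=cv2.imread("pics/top0.png")[130:240,225:345]
a=cv2.resize(a,None,fx=3,fy=3,interpolation=2); b=cv2.resize(b,None,fx=5,fy=5,interpolation=2)
cv2.imwrite("pics/a.png",a); cv2.imwrite("pics/b.png",b)
E
```

```text
(no output)
```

View pics/a.png

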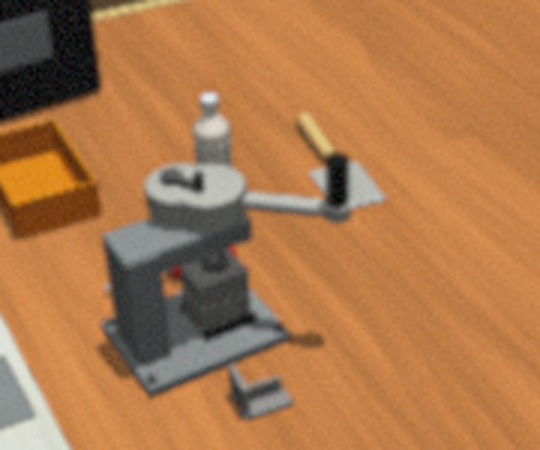

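View pics/b.png

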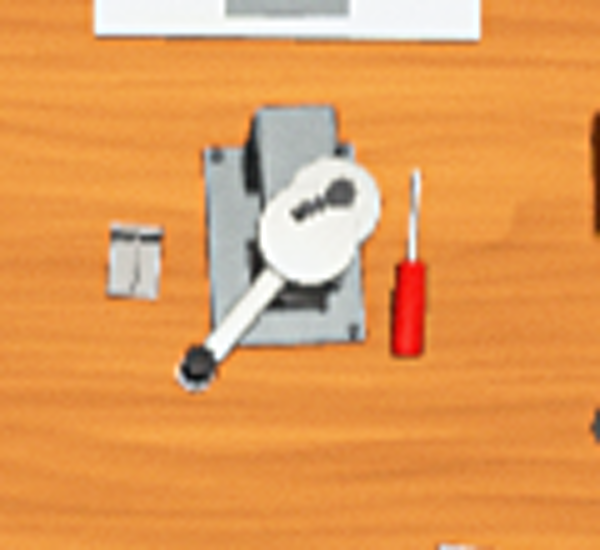

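View pics/scene0.png

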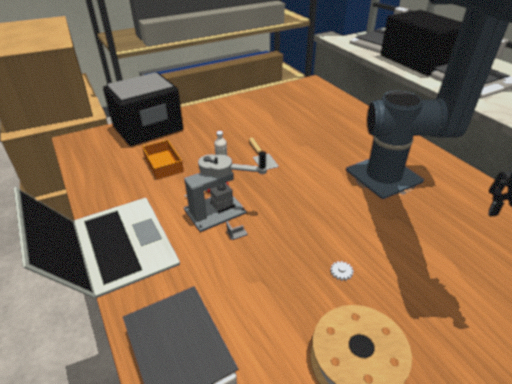

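```bash
python3 - <<'E'
from h import *
def tri(p,q):
    A=[];b=[]
    for n,x in (("scene",p),("top",q)):
        K,R,t=cal(n);P=K@np.c_[R,t.ravel()]
        for i in (0,1): r=x[i]*P[2]-P[i]; A.append(r[:3]); b.append(-r[3])
    return np.linalg.lstsq(np.array(A),np.array(b),rcond=None)[0]
k=toworld("top",(264.4,202.4),224); pv=toworld("top",(293.4,168.2),186); tb=toworld("top",(285.3,172.8),202)
print("knob",k,toworld("scene",(262.3,151.9),224),tri((262.3,151.9),(264.4,202.4)))
print("pivot",pv,np.linalg.norm((k-pv)[:2]),"tab",tb,toworld("scene",(216,157.3),202))
c=pv+(k-pv)*36/161; print("axis",c); u=(k-c)[:2]/np.linalg.norm((k-c)[:2]); print("bar dir",u,np.degrees(np.arctan2(u[1],u[0])))
# clamp orientation: base corners in top view z=14
for p in ((206,150),(365,341),(215,345),(352,148)): print(toworld("top",(p[0]/5+225,p[1]/5+130),14).round(1))
E
```

```text
knob [462.3755312  -38.32776092 224.        ] [464.01465409 -42.70418013 224.        ] [463.74349067 -39.35421099 225.40013571]
pivot [ 589.96486556 -141.78529381  186.        ] 164.26350585384984 tab [ 569.59108758 -111.56404278  202.        ] [ 574.06395672 -112.1077084   202.        ]
axis [ 561.43557341 -118.65193242  194.49689441]
bar dir [-0.77673573  0.62982665] 140.9626660782823
[662.8 -55.9  14. ]
[ 510.8 -180.2   14. ]
[506.6 -63.   14. ]
[ 665.7 -171.8   14. ]
```

Call:
{"fn": "carry_out", "kwargs": {
  "series": [
    [0.136,-0.19,0.08,0,0,-0.22],
    [0.136,-0.19,0.08,0,0,-0.22],
    [0.136,-0.19,0,0,0,-0.22],
    [0.136,-0.19,0,0,0,-0.22],
    [0.136,-0.19,0,0,0,-0.22],
    [0.136,-0.19,0,0,0,-0.22],
    [0.136,-0.19,0,0,0,-0.22],
    [0.136,-0.19,0,0,0,-0.22]
  ],
  "hand": 1,
  "force": 40
}}

```text
clock: 1.7
position: [459.3, 109.1, 271.6]
tcp_rot: [0.891, 3.012, 0.001]
force: [1.5, 0.8, 0.2]
finger_gap: 0.0
grasp_force: 0.0
```

Call:
{"fn": "carry_out", "kwargs": {
  "series": [
    [0.136,-0.19,0,0,0,-0.22],
    [0.136,-0.19,0,0,0,-0.22],
    [0.136,-0.19,0,0,0,-0.22],
    [0.136,-0.19,0,0,0,-0.22],
    [0,0,0,0,0,0],
    [0,0,0,0,0,0]
  ]
}}

```text
clock: 2.45
position: [594.1, -79.1, 270.9]
tcp_rot: [-1.047, -2.96, -0.001]
force: [0.5, -0.2, -0.4]
finger_gap: -0.2
grasp_force: 0.0
```

Call:
{"fn": "carry_out", "kwargs": {
  "series": [
    [0,-0.02,-0.16,0,0,0],
    [0,0,-0.16,0,0,0],
    [0,0,0,0,0,0],
    [0,0,0,0,0,0]
  ]
}}

```text
clock: 2.95
position: [594.7, -83.4, 193.8]
tcp_rot: [1.044, 2.96, 0.001]
force: [0.3, 0.3, 0.1]
finger_gap: -0.2
grasp_force: 0.0
```

```bash
python3 - <<'E'
from h import *
s=arm.state(); print(s["clock"],s["position"],s["force"])
a=arm.get_image("scene"); b=arm.get_image("top")
A=cv2.resize(a[130:200,180:290],None,fx=5,fy=5,interpolation=2); B=cv2.resize(b[130:220,245:335],None,fx=4,fy=4,interpolation=2)
H=max(A.shape[0],B.shape[0]); pad=lambda i:np.pad(i,((0,H-i.shape[0]),(0,0),(0,0)))
im=np.hstack([pad(A),pad(B)]); im=cv2.resize(im,None,fx=.85,fy=.85); print(im.shape); cv2.imwrite("pics/c.png",im)
E
```

```text
2.95 [594.73325489 -83.3603385  193.78044145] [0.34048566 0.27415637 0.07814057]
(306, 774, 3)
```

View pics/c.png

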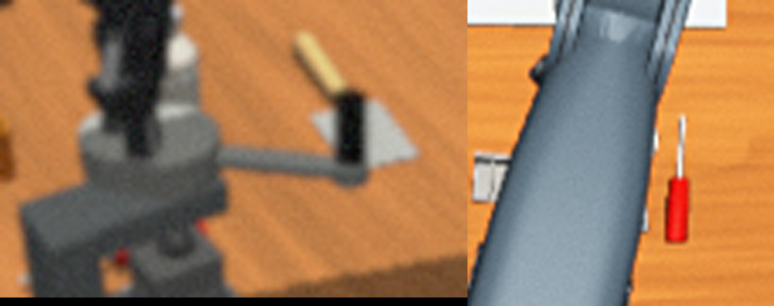

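Call:
{"fn": "carry_out", "kwargs": {
  "series": [
    [-0.0126,-0.0155,-0.015,0,0,0],
    [-0.0126,-0.0155,0,0,0,0],
    [-0.0126,-0.0155,0,0,0,0],
    [-0.0126,-0.0155,0,0,0,0],
    [-0.0126,-0.0155,0,0,0,0],
    [-0.0126,-0.0155,0,0,0,0]
  ]
}}

```text
clock: 3.8
position: [575.5, -103.1, 187.9]
tcp_rot: [-1.043, -2.961, -0.015]
force: [0.6, 9.2, 1.7]
finger_gap: -0.5
grasp_force: 4.1
```

Call:
{"fn": "carry_out", "kwargs": {
  "series": [
    [-0.0126,-0.0155,0,0,0,0],
    [-0.0126,-0.0155,0,0,0,0]
  ]
}}

```text
clock: 4.05
position: [569.3, -111.3, 187.9]
tcp_rot: [-1.043, -2.962, -0.014]
force: [1.7, 9.7, 1.6]
finger_gap: -0.1
grasp_force: 4.2
```

Call:
{"fn": "carry_out", "kwargs": {
  "series": [
    [-0.009,-0.011,0.004,0,0,0],
    [-0.009,-0.011,0,0,0,0]
  ]
}}

```text
clock: 4.3
position: [566.3, -116.9, 188.2]
tcp_rot: [1.043, 2.962, 0.016]
force: [7.3, 11.1, -2.5]
finger_gap: -0.2
grasp_force: 6.9
```

Call:
{"fn": "carry_out", "kwargs": {
  "series": [
    [-0.006,-0.0075,0,0,0,0],
    [0,0,0,0,0,0]
  ]
}}

```text
clock: 4.55
position: [565.9, -116.9, 188.2]
tcp_rot: [1.041, 2.962, 0.022]
force: [7.5, 12.0, -3.0]
finger_gap: -0.2
grasp_force: 7.2
```

Call:
{"fn": "carry_out", "kwargs": {
  "series": [
    [0.025,0.031,0,0,0,0],
    [0,0,0.16,0,0,0],
    [0,0,0.16,0,0,0],
    [-0.145,0.092,0,0,0,0],
    [-0.145,0.092,0,0,0,0],
    [-0.145,0.092,0,0,0,0],
    [0,0,0,0,0,0]
  ],
  "hand": 0,
  "force": 25
}}

```text
clock: 5.42
position: [458.5, -44.8, 269.1]
tcp_rot: [-1.045, -2.962, 0.0]
force: [0.6, -0.1, -0.2]
finger_gap: 85.4
grasp_force: 0.0
```

```bash
python3 - <<'E'
from h import *
s=arm.state(); print(s["clock"],s["position"],s["tcp_rot"],s["force"],s["finger_gap"])
a=arm.get_image("scene"); b=arm.get_image("top")
for n in ("scene","top"):
  for o,z in (("lever_tip",202),("knob_top",224)):
    for d in arm.search_frame(n,o)[:2]: print(n,o,d["conf"],np.round(d["box"],1),toworld(n,d["box"][:2],z).round(1))
A=cv2.resize(a[120:200,180:290],None,fx=4,fy=4,interpolation=2); B=cv2.resize(b[140:220,250:330],None,fx=4,fy=4,interpolation=2)
cv2.imwrite("pics/d.png",np.hstack([A,B]))
E
```

```text
5.425 [458.46305568 -44.83824852 269.06610771] [-1.04533109e+00 -2.96248911e+00  1.34484907e-04] [ 0.56569452 -0.12035569 -0.20118238] 85.44271628319731
scene lever_tip 0.37 [211.6 156.9  14.1   6.5] [ 584.  -120.1  202. ]
```

View pics/d.png

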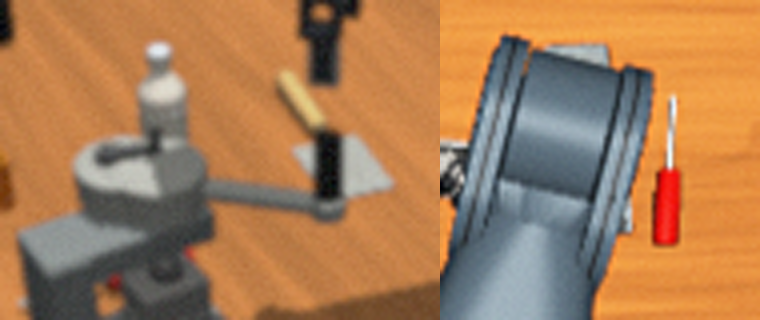

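```bash
python3 - <<'E'
from h import *
for p in ((554.9,-133.9,202),(572.5,-111.3,202),(563,-123,202),(463,-40,224)): print(topix("scene",p))
E
```

```text
[218.96394279 151.76967399]
[216.62821412 157.28656285]
[217.97393382 154.36578268]
[263.10543254 152.2677725 ]
```

Call:
{"fn": "carry_out", "kwargs": {
  "series": [
    [0.018,0.018,-0.15,0,0,0],
    [0,0,-0.166,0,0,0],
    [0,0,0,0,0,0]
  ]
}}

```text
clock: 6.1
position: [462.3, -40.9, 184.9]
tcp_rot: [-1.044, -2.952, 0.002]
force: [-1.4, 0.1, -0.4]
finger_gap: 85.6
grasp_force: 0.0
```

Call:
{"fn": "carry_out", "kwargs": {
  "series": [
    [0,0,0,0,0,0],
    [0,0,0,0,0,0],
    [0,0,0,0,0,0],
    [0,0,0,0,0,0]
  ],
  "hand": 1,
  "force": 25
}}

```text
clock: 6.6
position: [466.5, -41.4, 191.6]
tcp_rot: [1.046, 2.958, 0.002]
force: [0.2, 0.6, 4.5]
finger_gap: 21.0
grasp_force: 26.4
```

```bash
cat >> h.py <<'E'
def arc(p0,n,d,C=(560,-119)):
    v=complex(p0[0]-C[0],p0[1]-C[1]); print("theta",np.degrees(np.angle(v)).round(1),"r",round(abs(v),1))
    for i in range(n):
        w=v*np.exp(1j*d); print([round((w-v).real/250,3),round((w-v).imag/250,3),0,0,0,round(d/.12,2)],end=", "); v=w
    print("\nend",v+complex(*C))
E
python3 -c "
from h import *
s=arm.state();print(s['position'],s['force']); arc(s['position'],13,.12)"
```

```text
[466.48902266 -41.38112093 191.57080506] [0.17642524 0.56755994 4.49887703]
theta 140.3 r 121.5
[np.float64(-0.034), np.float64(-0.047), 0, 0, 0, 1.0], [np.float64(-0.029), np.float64(-0.051), 0, 0, 0, 1.0], [np.float64(-0.022), np.float64(-0.054), 0, 0, 0, 1.0], [np.float64(-0.016), np.float64(-0.056), 0, 0, 0, 1.0], [np.float64(-0.009), np.float64(-0.058), 0, 0, 0, 1.0], [np.float64(-0.002), np.float64(-0.058), 0, 0, 0, 1.0], [np.float64(0.005), np.float64(-0.058), 0, 0, 0, 1.0], [np.float64(0.012), np.float64(-0.057), 0, 0, 0, 1.0], [np.float64(0.019), np.float64(-0.055), 0, 0, 0, 1.0], [np.float64(0.025), np.float64(-0.053), 0, 0, 0, 1.0], [np.float64(0.031), np.float64(-0.049), 0, 0, 0, 1.0], [np.float64(0.037), np.float64(-0.045), 0, 0, 0, 1.0], [np.float64(0.042), np.float64(-0.04), 0, 0, 0, 1.0], 
end (481.3760890819402-211.66754503833192j)
```

Call:
{"fn": "carry_out", "kwargs": {
  "series": [
    [-0.034,-0.047,0,0,0,1],
    [-0.029,-0.051,0,0,0,1],
    [-0.022,-0.054,0,0,0,1],
    [-0.016,-0.056,0,0,0,1]
  ]
}}

```text
clock: 7.1
position: [442.3, -94.0, 191.6]
tcp_rot: [0.306, 3.119, -0.0]
force: [6.3, -0.0, 2.9]
finger_gap: 21.5
grasp_force: 26.2
```

Call:
{"fn": "carry_out", "kwargs": {
  "series": [
    [-0.009,-0.058,0,0,0,1],
    [-0.002,-0.058,0,0,0,1],
    [0.005,-0.058,0,0,0,1],
    [0.012,-0.057,0,0,0,1]
  ]
}}

```text
clock: 7.6
position: [444.8, -151.0, 191.6]
tcp_rot: [-0.445, 3.101, -0.0]
force: [7.7, 3.6, 2.3]
finger_gap: 21.2
grasp_force: 26.2
```

Call:
{"fn": "carry_out", "kwargs": {
  "series": [
    [0.021,-0.054,0,0,0,1],
    [0.027,-0.052,0,0,0,1],
    [0.033,-0.048,0,0,0,1],
    [0.039,-0.044,0,0,0,1]
  ]
}}

```text
clock: 8.1
position: [472.8, -200.5, 191.6]
tcp_rot: [-1.171, 2.911, -0.002]
force: [1.7, 2.9, 5.6]
finger_gap: 21.1
grasp_force: 26.4
```

Call:
{"fn": "carry_out", "kwargs": {
  "series": [
    [0.042,-0.04,0,0,0,1],
    [0,0,0,0,0,0]
  ]
}}

```text
clock: 8.35
position: [483.9, -211.1, 191.6]
tcp_rot: [-1.338, 2.838, -0.004]
force: [0.9, 2.6, 4.5]
finger_gap: 21.2
grasp_force: 26.5
```

```bash
python3 - <<'E'
from h import *
s=arm.state();print(s['position'],s['force'],s["joint_positions"]); arc(s['position'],12,-.12)
a=arm.get_image("scene"); cv2.imwrite("pics/e.png",cv2.resize(a[120:210,160:290],None,fx=5,fy=5,interpolation=2))
E
```

```text
[ 483.85753228 -211.07886978  191.59133627] [0.86515797 2.57862329 4.50291046] [-0.53952098  0.04475336  0.01693538  1.53865139  0.00181923 -1.42065837]
theta -129.6 r 119.5
[np.float64(-0.042), np.float64(0.039), 0, 0, 0, -1.0], [np.float64(-0.037), np.float64(0.044), 0, 0, 0, -1.0], [np.float64(-0.031), np.float64(0.048), 0, 0, 0, -1.0], [np.float64(-0.025), np.float64(0.051), 0, 0, 0, -1.0], [np.float64(-0.019), np.float64(0.054), 0, 0, 0, -1.0], [np.float64(-0.013), np.float64(0.056), 0, 0, 0, -1.0], [np.float64(-0.006), np.float64(0.057), 0, 0, 0, -1.0], [np.float64(0.001), np.float64(0.057), 0, 0, 0, -1.0], [np.float64(0.008), np.float64(0.057), 0, 0, 0, -1.0], [np.float64(0.015), np.float64(0.055), 0, 0, 0, -1.0], [np.float64(0.021), np.float64(0.053), 0, 0, 0, -1.0], [np.float64(0.027), np.float64(0.05), 0, 0, 0, -1.0], 
end (458.77685283497203-55.5171824191322j)
```

View pics/e.png

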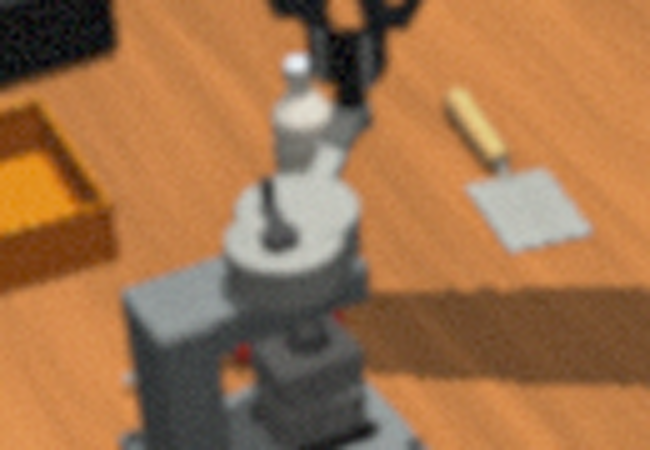

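Call:
{"fn": "carry_out", "kwargs": {
  "series": [
    [-0.042,0.039,0,0,0,-1],
    [-0.037,0.044,0,0,0,-1],
    [-0.031,0.048,0,0,0,-1],
    [-0.025,0.051,0,0,0,-1],
    [-0.019,0.054,0,0,0,-1],
    [-0.013,0.056,0,0,0,-1]
  ]
}}

```text
clock: 9.15
position: [442.0, -138.8, 191.6]
tcp_rot: [-0.244, 3.127, -0.007]
force: [3.3, -1.6, 2.7]
finger_gap: 21.4
grasp_force: 26.3
```

Call:
{"fn": "carry_out", "kwargs": {
  "series": [
    [-0.006,0.057,0,0,0,-1],
    [0.001,0.057,0,0,0,-1],
    [0.008,0.057,0,0,0,-1]
  ]
}}

```text
clock: 9.52
position: [441.9, -96.3, 191.5]
tcp_rot: [0.32, 3.121, -0.007]
force: [0.9, -3.5, 5.1]
finger_gap: 21.1
grasp_force: 26.4
```

Call:
{"fn": "carry_out", "kwargs": {
  "series": [
    [0.015,0.055,0,0,0,-1],
    [0.021,0.053,0,0,0,-1]
  ]
}}

```text
clock: 9.78
position: [450.1, -69.0, 191.5]
tcp_rot: [0.692, 3.062, -0.006]
force: [-1.5, -3.0, 5.5]
finger_gap: 21.0
grasp_force: 26.5
```

Call:
{"fn": "carry_out", "kwargs": {
  "series": [
    [0.027,0.05,0,0,0,-1],
    [0.033,0.047,0,0,0,-1],
    [0.036,0.041,0,0,0,-0.9],
    [0,0,0,0,0,0]
  ]
}}

```text
clock: 10.28
position: [473.7, -33.0, 191.5]
tcp_rot: [1.205, 2.901, -0.001]
force: [-3.5, 0.7, 7.3]
finger_gap: 21.3
grasp_force: 26.7
```

```bash
python3 -c "
from h import *
s=arm.state();print(s['clock'],s['position'],s['force']); arc(s['position'],14,.12)"
```

```text
10.275 [473.65774099 -33.03056592 191.49432461] [-3.46068591  0.66382211  7.3137251 ]
theta 135.1 r 121.8
[np.float64(-0.039), np.float64(-0.044), 0, 0, 0, 1.0], [np.float64(-0.033), np.float64(-0.048), 0, 0, 0, 1.0], [np.float64(-0.027), np.float64(-0.052), 0, 0, 0, 1.0], [np.float64(-0.021), np.float64(-0.055), 0, 0, 0, 1.0], [np.float64(-0.014), np.float64(-0.057), 0, 0, 0, 1.0], [np.float64(-0.007), np.float64(-0.058), 0, 0, 0, 1.0], [np.float64(-0.0), np.float64(-0.058), 0, 0, 0, 1.0], [np.float64(0.007), np.float64(-0.058), 0, 0, 0, 1.0], [np.float64(0.014), np.float64(-0.057), 0, 0, 0, 1.0], [np.float64(0.02), np.float64(-0.055), 0, 0, 0, 1.0], [np.float64(0.027), np.float64(-0.052), 0, 0, 0, 1.0], [np.float64(0.033), np.float64(-0.048), 0, 0, 0, 1.0], [np.float64(0.038), np.float64(-0.044), 0, 0, 0, 1.0], [np.float64(0.043), np.float64(-0.039), 0, 0, 0, 1.0], 
end (483.9528308453165-214.19746504273616j)
```

Call:
{"fn": "carry_out", "kwargs": {
  "series": [
    [-0.039,-0.044,0,0,0,1],
    [-0.033,-0.048,0,0,0,1],
    [-0.027,-0.052,0,0,0,1],
    [-0.02,-0.055,0,0,0,1],
    [-0.013,-0.057,0,0,0,1],
    [-0.006,-0.058,0,0,0,1],
    [0.001,-0.058,0,0,0,1],
    [0.008,-0.058,0,0,0,1]
  ]
}}

```text
clock: 11.28
position: [442.6, -141.2, 191.6]
tcp_rot: [-0.277, 3.126, -0.001]
force: [2.5, 1.9, 4.6]
finger_gap: 21.3
grasp_force: 26.5
```

Call:
{"fn": "carry_out", "kwargs": {
  "series": [
    [0.015,-0.056,0,0,0,1],
    [0.021,-0.054,0,0,0,1],
    [0.028,-0.051,0,0,0,1],
    [0.033,-0.048,0,0,0,1],
    [0.038,-0.044,0,0,0,1],
    [0.043,-0.039,0,0,0,1],
    [0,0,0,0,0,0]
  ]
}}

```text
clock: 12.15
position: [488.1, -214.5, 191.6]
tcp_rot: [-1.355, 2.83, -0.005]
force: [1.4, 1.0, 5.5]
finger_gap: 21.4
grasp_force: 26.5
```

```bash
python3 -c "
from h import *
s=arm.state();print(s['clock'],s['position'],s['force']); arc(s['position'],13,-.12)"
```

```text
12.15 [ 488.14411648 -214.51686303  191.59641603] [1.42920625 1.01810588 5.53193971]
theta -127.0 r 119.5
[np.float64(-0.044), np.float64(0.037), 0, 0, 0, -1.0], [np.float64(-0.039), np.float64(0.042), 0, 0, 0, -1.0], [np.float64(-0.034), np.float64(0.046), 0, 0, 0, -1.0], [np.float64(-0.028), np.float64(0.05), 0, 0, 0, -1.0], [np.float64(-0.022), np.float64(0.053), 0, 0, 0, -1.0], [np.float64(-0.015), np.float64(0.055), 0, 0, 0, -1.0], [np.float64(-0.008), np.float64(0.057), 0, 0, 0, -1.0], [np.float64(-0.001), np.float64(0.057), 0, 0, 0, -1.0], [np.float64(0.005), np.float64(0.057), 0, 0, 0, -1.0], [np.float64(0.012), np.float64(0.056), 0, 0, 0, -1.0], [np.float64(0.019), np.float64(0.054), 0, 0, 0, -1.0], [np.float64(0.025), np.float64(0.052), 0, 0, 0, -1.0], [np.float64(0.031), np.float64(0.048), 0, 0, 0, -1.0], 
end (463.7129391439151-48.17951545963625j)
```

Call:
{"fn": "carry_out", "kwargs": {
  "series": [
    [-0.044,0.037,0,0,0,-1],
    [-0.039,0.042,0,0,0,-1],
    [-0.034,0.046,0,0,0,-1],
    [-0.028,0.05,0,0,0,-1],
    [-0.022,0.053,0,0,0,-1]
  ]
}}

```text
clock: 12.78
position: [447.4, -158.9, 191.6]
tcp_rot: [-0.449, 3.102, -0.011]
force: [8.0, -4.7, 2.2]
finger_gap: 21.2
grasp_force: 26.2
```

Call:
{"fn": "carry_out", "kwargs": {
  "series": [
    [-0.015,0.055,0,0,0,-1],
    [-0.008,0.057,0,0,0,-1],
    [-0.001,0.057,0,0,0,-1]
  ]
}}

```text
clock: 13.15
position: [440.1, -117.9, 191.5]
tcp_rot: [0.115, 3.134, -0.014]
force: [3.0, -7.9, 2.3]
finger_gap: 20.8
grasp_force: 26.3
```

Call:
{"fn": "carry_out", "kwargs": {
  "series": [
    [0.005,0.057,0,0,0,-1],
    [0.012,0.056,0,0,0,-1]
  ]
}}

```text
clock: 13.4
position: [443.2, -90.1, 191.5]
tcp_rot: [0.49, 3.099, -0.015]
force: [-0.7, -9.2, 2.7]
finger_gap: 21.4
grasp_force: 26.4
```

Call:
{"fn": "carry_out", "kwargs": {
  "series": [
    [0,0,0,0,0,0],
    [0,0,0,0,0,0]
  ]
}}

```text
clock: 13.65
position: [443.4, -89.0, 191.5]
tcp_rot: [0.482, 3.101, -0.01]
force: [-0.2, -5.8, 4.7]
finger_gap: 21.1
grasp_force: 26.4
```

```bash
python3 -c "
from h import *
s=arm.state();print(s['clock'],s['position'],s['force']); arc(s['position'],6,-.06)"
```

```text
13.65 [443.44721315 -88.95406442 191.50120399] [-0.1588897  -5.83351607  4.70481944]
theta 165.5 r 120.4
[np.float64(0.008), np.float64(0.028), 0, 0, 0, -0.5], [np.float64(0.01), np.float64(0.027), 0, 0, 0, -0.5], [np.float64(0.011), np.float64(0.027), 0, 0, 0, -0.5], [np.float64(0.013), np.float64(0.026), 0, 0, 0, -0.5], [np.float64(0.014), np.float64(0.025), 0, 0, 0, -0.5], [np.float64(0.016), np.float64(0.024), 0, 0, 0, -0.5], 
end (461.5030259154431-49.821560701989995j)
```

Call:
{"fn": "carry_out", "kwargs": {
  "series": [
    [0.008,0.028,0,0,0,-0.5],
    [0.01,0.027,0,0,0,-0.5],
    [0.011,0.027,0,0,0,-0.5],
    [0,0,0,0,0,0],
    [0,0,0,0,0,0],
    [0,0,0,0,0,0]
  ]
}}

```text
clock: 14.4
position: [449.9, -69.1, 191.5]
tcp_rot: [0.76, 3.045, -0.012]
force: [-1.9, -7.4, 5.8]
finger_gap: 21.0
grasp_force: 26.5
```

Call:
{"fn": "carry_out", "kwargs": {
  "series": [
    [0,0,0,0,0,0],
    [0,0,0,0,0,0],
    [0,0,0,0,0,0],
    [0,0,0,0,0,0]
  ],
  "hand": 0
}}

```text
clock: 14.9
position: [449.9, -65.4, 189.4]
tcp_rot: [-0.758, -3.049, -0.001]
force: [-0.8, -0.4, 0.6]
finger_gap: 85.3
grasp_force: 0.0
```

Call:
{"fn": "carry_out", "kwargs": {
  "series": [
    [0,0,0.15,0,0,0],
    [0,0,0.24,0,0,0],
    [-0.2,0.1,0,0,0,0],
    [-0.2,0.1,0,0,0,0],
    [-0.1,0.2,0,0,0,0],
    [0,0.24,0,0,0,0],
    [0,0.24,0,0,0,0],
    [0,0,0,0,0,0]
  ]
}}

```text
clock: 15.9
position: [323.6, 158.2, 286.9]
tcp_rot: [-0.742, -3.052, -0.002]
force: [-0.2, -0.4, 0.6]
finger_gap: 85.2
grasp_force: 0.0
```

```bash
python3 - <<'E'
from h import *
s=arm.state(); print(s["clock"],s["position"],s["force"],s["finger_gap"])
a=arm.get_image("scene"); b=arm.get_image("top")
A=cv2.resize(a[120:230,160:290],None,fx=3,fy=3,interpolation=2); B=cv2.resize(b[130:240,235:345],None,fx=3,fy=3,interpolation=2)
cv2.imwrite("pics/f.png",np.hstack([A,B]))
E
```

```text
15.9 [323.56716234 158.18887177 286.9335752 ] [-0.20105426 -0.43323695  0.58770193] 85.22706018535449
```

View pics/f.png

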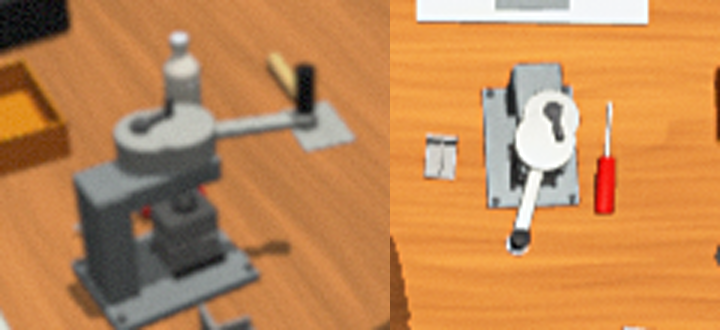

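The last picture shows the lever still on its tighten side (pivot 552,109; tab 558,135), the knob free at (518,240), and the bracket and driver where they were.

```bash
python3 -c "
from plant import arm
print(arm.hand_in())"
```

```text
the job is handed in; nothing more can be done
None
```

I flipped the lever fully to tighten, free-wheeled the handle anticlockwise, and worked it clockwise until the knob pushed back with about 7.5 N held still (about 9 N at the highest moving reading). Then I let go, and the job was handed in at about 16 s; the hand-in returned no verdict.

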